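Eject turned sleeves with the treadle and sort them by length

TASK

Press the ejector's pedal smoothly down to its stop so that the three sleeves slide out from under the clear guard onto the open ledge, and let the pedal come all the way back up while they stand there. Then sort the sleeves by length: set each one down gently, upright, in the channel of the tray whose screwed-down master sleeve is of the same length, both long ones in one tray and the short one in the other. Leave the tape roll, the marker and the collets alone.

Things in the scene. Friction and masses are not known exactly. Their poses are not given: they have to be found in the camera images.
- ejector: Fixed bench ejector, base 265 x 335 mm. Origin on the bench below the middle of its clear guard's front edge; x away from the robot, y left, z up. Three lanes along x at y = -70, 0, +70 mm, floor 14 mm above the bench, 40 mm wide, between ribs whose tops are 22 mm above the bench. Guard over x = 0 to 87 mm, roof 110 mm above the bench; behind it a grey housing to x = 125 mm.
- ledge (a point): Middle of the open ledge, on the middle lane's floor, 14 mm above the bench, at ejector x = -68 mm, y = 0. The ledge runs from x = -130 to 0 mm. Pressing the pedal drives a pusher bar 115 mm towards the robot, which leaves the sleeves' axes about level with this point or up to 30 mm nearer; the bar goes back as the pedal rises.
- pedal (a joint): Pedal angle in rad: 0 is fully up (at rest), 0.44 is down on its stop. A spring brings it back; holding it at the stop takes about 10 N at the pad.
- pedal_pad (a point): Centre of the top of the pedal's ribbed rubber pad (71 x 62 mm); moves with the pedal. On the right side of the ejector (its y = -162 mm). Hinge: along the ejector's y, at its x = +50 mm, 28 mm above the bench. At rest the pad slopes 0.42 rad, robot side up, centre 98 mm above the bench and 130 mm from the hinge towards the robot; on the stop it is nearly level, centre 36 mm above the bench.
- long_sleeve_a: Loose plain steel tool sleeve, the long kind, 31 mm diameter, 77 mm long, upright, about 0.2 kg. Origin: centre of its underside; z up along its axis. Starts upright in one of the three lanes under the clear guard.
- long_sleeve_b: Loose plain steel tool sleeve, the long kind, 31 mm diameter, 77 mm long, upright, about 0.2 kg. Origin: centre of its underside; z up along its axis. Starts upright in one of the three lanes under the clear guard.
- short_sleeve: Loose plain steel tool sleeve, the short kind, 29 mm diameter, 57 mm long, upright, about 0.2 kg. Origin: centre of its underside; z up along its axis. Starts upright in one of the three lanes under the clear guard.
- long_row: Fixed steel channel tray, 240 x 54 mm, for the long sleeves; the two trays differ only in the master and change places. Origin: centre of its underside; x along the row away from the robot, z up. Floor 4 mm thick; channel 46 mm wide between rails 12 mm high. A long master sleeve (31 x 77 mm) is screwed on an 8 mm high foot at x = +90 mm; free channel x = -120 to +70 mm.
- short_row: Fixed steel channel tray, 240 x 54 mm, for the short sleeves; the two trays differ only in the master and change places. Origin: centre of its underside; x along the row away from the robot, z up. Floor 4 mm thick; channel 46 mm wide between rails 12 mm high. A short master sleeve (29 x 57 mm) is screwed on an 8 mm high foot at x = +90 mm; free channel x = -120 to +70 mm.
- tape_roll: Yellow tape roll lying flat, 72 mm diameter, 22 mm high, loose bystander; origin centre of underside.
- marker: White marker pen with a red cap lying right of the trays, 126 mm long, 17 mm thick, loose bystander; origin centre of underside.
- collet_1: Steel collet standing right of the trays, 29 mm diameter, 32 mm high, loose bystander; origin centre of underside.

How it is judged (in metres and radians):
On the way, in this order (a step that is already met when the one before it is completed fails the run):
1. the pedal is held down on its stop (within 0.03 rad) and all three sleeves have slid out to the open ledge (value of joint pedal above 0.41 rad and x of each of long_sleeve_a, long_sleeve_b, short_sleeve in the frame of ejector below -0.05 m), for 0.2 s.
2. the pedal has come back up (within 0.04 rad) while the three sleeves stand upright on the ledge (value of joint pedal below 0.04 rad and angle between each of long_sleeve_a, long_sleeve_b, short_sleeve's own z axis and vertical below 0.12 rad and z of long_sleeve_a in the frame of ejector between 0.009 and 0.019 m and z of long_sleeve_b in the frame of ejector between 0.009 and 0.019 m and z of short_sleeve in the frame of ejector between 0.009 and 0.019 m and x of each of long_sleeve_a, long_sleeve_b, short_sleeve in the frame of ejector below -0.05 m), for 0.2 s.
At the end, for the whole second after the job is handed in: Both long sleeves in the long_row channel and the short one in the short_row channel: axis within 14 mm of its middle line, from 118 mm near to 65 mm far of the tray's centre, on its floor (within 4 mm), upright within 0.08 rad, slower than 0.02 m/s; pedal up within 0.04 rad (value of joint pedal below 0.04 rad and x of long_sleeve_a in the frame of long_row between -0.118 and 0.065 m and y of long_sleeve_a in the frame of long_row between -0.014 and 0.014 m and z of long_sleeve_a in the frame of long_row between 0.0005 and 0.0085 m and angle between each of long_sleeve_a, long_sleeve_b, short_sleeve's own z axis and vertical below 0.08 rad and linear speed of each of long_sleeve_a, long_sleeve_b, short_sleeve below 0.02 m/s and x of long_sleeve_b in the frame of long_row between -0.118 and 0.065 m and y of long_sleeve_b in the frame of long_row between -0.014 and 0.014 m and z of long_sleeve_b in the frame of long_row between 0.0005 and 0.0085 m and x of short_sleeve in the frame of short_row between -0.118 and 0.065 m and y of short_sleeve in the frame of short_row between -0.014 and 0.014 m and z of short_sleeve in the frame of short_row between 0.0005 and 0.0085 m); the robot touches nothing.
It fails at once if a bystander (tape roll, marker, collet) is moved by more than 20 mm (distance of any of tape_roll, marker, collet_1 from where it was at the start of the episode above 0.02 m).
It fails at once if a sleeve is dropped or kicked: it goes faster than 0.8 m/s while no finger touches it ((linear speed of long_sleeve_a above 0.8 m/s and contact force between the fingers and long_sleeve_a below 0.1 N) or (linear speed of long_sleeve_b above 0.8 m/s and contact force between the fingers and long_sleeve_b below 0.1 N) or (linear speed of short_sleeve above 0.8 m/s and contact force between the fingers and short_sleeve below 0.1 N)).
It also fails if it takes over 69 s, if anything falls off the work surface, if the arm or the gripper's body presses on something with over 40 N, if the wrist force passes 120 N, or if a joint passes its speed limit or range.

ROBOT

A 6-joint arm with a two-finger parallel gripper is mounted at the origin on a cart in front of the work surface, level with it; the furniture and walls round the work are solid. World frame = base frame: x ahead of the robot, y to its left, z up, the work surface at z = 0. Lengths are in mm, angles in rad, forces in N, time in s.
With the tool pointing down it reaches from about 275 to 775 mm from the base axis. Payload 14.6 kg.
Tool frame: the origin (TCP) lies at the very end of the fingers, on their centre line; the grasp point (between the pads) lies 19 mm behind it; z points along the fingers, y is the line along which they close (so a half turn about z gives the same grasp; the last joint's range is limited). The gripper opens to 85 mm and grips with 20 to 120 N. Pads are 22 mm wide; open, the fingers measure 114 mm over their backs; the gripper's body (76 mm by 85 mm) begins 54 mm behind the grasp point. The pads swing forward as they close: fully open they stand 13 mm farther back than shut.
Start: joints at [-1.371, 0.263, -0.048, 1.259, 0, 1.415], TCP at [182.38, -492.306, 231.278] pointing down, gripper open.
Joint ranges: [-2.65, 2.65], [-0.89, 1.7], [-1.18, 1.37], [-2.13, 2.11], [-1.35, 1.29], [-3.14, 3.14]. Speed limits (rad/s): [1.89, 1.89, 2.57, 2.79, 3.14, 3.14].

INTERFACE

Orientations are given as a unit quaternion [x, y, z, w].
In Python, from workcell import bot gives the robot as it stands.
- The arm moves only by the tool step_arm, never from a script. Its argument "moves" is text: rows parted by semicolons, each of 7 numbers parted by spaces: the shift along the tool's x, y, z each as a share of 0.5 m, from -1 to 1, then the turn, a rotation vector about the tool's x, y, z each as a share of pi/2 rad, from -1 to 1, then the opening, from -1 (shut) to 1 (fully open). In form: x y z wx wy wz grip; .... A call has 1 to 10 rows; each row shifts and turns the commanded pose from where the row before left it, along the tool's axes as they then stand; what a row does not reach is not made up. A row lasts 1/10 s, in which the tool goes at most 50 mm and 8.59 degrees, less where a joint would pass 70% of its speed; a pose out of reach is approached as far as the arm can. A call with a number of a shift or a turn outside -1 to 1 is refused whole. A call with a gripper value outside its range is refused whole. The fingers move at their own pace and stop on an object; the grip force is fixed at half the most. Time passes only in rows, so rows that do not move let the fingers close. It gives the time, the measured TCP pose, the force, the opening and the grip force at its end, in the units of the state.
- bot.get_state(): the state, without advancing time (a new reading comes with each control period).
- bot.grab_frame(name): name is "scene" or "top" or "wrist"; returns (picture, depth): 480x640x3 uint8, blue, green, red; 480x640 float32, mm along the optical axis (not along the pixel's ray), 0 where there is no reading.
- bot.camera_info(name): a dict with "vertical_fov" (degrees; the focal length in pixels is half the picture's height over the tangent of half this angle, whatever the lens; pixels are square), "cx", "cy" (the principal point, pixels), "position" and "rotation" of the camera in the world. Camera axes: x right, y up, looking along -z (the intrinsics and any distortion apply to the point x, -y, -z); pixel columns grow to the right and rows downward; lengths in mm; the calibration is good to about 2 mm. A picture is of the moment at which its call begins: read the wrist's pose just before it. camera_info takes no time and is no camera call; for the wrist camera it gives the pose at the moment of the call.
- bot.close_job(): hands the job in; it is judged then, once.
The state is a dict: "t": time; "joint_pos": joint angles; "qvel": joint speeds; "joint_torque": joint torques, N m; "eef_pos": TCP position; "eef_rot": TCP orientation; "force": force on the tool from outside, world axes, zero at the start; "wrist_torque": the same for the moment, N m; "opening": opening from 0.0 (shut) to 1.0 (fully open); "grasp_force": force on a finger pad.
Only numpy, scipy, OpenCV 4.12 (cv2) and the standard library are available. Lean on these libraries where they do the work, as an engineer would, in place of code of your own. Each camera call takes 0.05 s, during which the arm holds its last target. There are 200 camera calls.

## Working session

There is one attempt and no reset: what is moved stays moved. The work goes in short steps, Python scripts to look and compute and a tool call to move; the robot and the scene stay as the last step left them, time stands still between calls to the robot, and variables do not carry over. Pictures are saved under pics/ and viewed, at most 10 in all, crops included, and the job is handed in when it is done.

Besides the shell and the picture viewer there is one more tool, called in YAML: its name, and indented under it one key for each argument. step_arm: Moves the arm, as the interface text tells. Its arguments: {"type":"object","properties":{"moves":{"type":"string"}},"required":["moves"]}

```bash
mkdir -p pics; python3 - <<'E'
from workcell import bot
import cv2, numpy as np
for n in ("scene","top"):
    p,d=bot.grab_frame(n); cv2.imwrite(f"pics/{n}0.png",p); np.save(f"pics/{n}0.npy",d); print(n,bot.camera_info(n))
print(bot.get_state()); print(bot.camera_info("wrist"))
E
```

```text
scene {'vertical_fov': 54.80861527312537, 'cx': 315.8206808501676, 'cy': 229.70438484680625, 'position': array([-432.42061074, -759.26390245,  625.96671722]), 'rotation': array([ 0.4749741 , -0.25913301, -0.3999939 ,  0.73976656])}
top {'vertical_fov': 57.46132621492838, 'cx': 321.6931401229962, 'cy': 240.79592263643744, 'position': array([ 447.2322361 ,  -96.09209019, 1144.89499571]), 'rotation': array([ 0.05245201, -0.04859413, -0.70317587,  0.70741154])}
{'t': 0.1, 'joint_pos': array([-1.37132620e+00,  2.63542502e-01, -4.88569197e-02,  1.25938616e+00,
       -6.75237052e-06,  1.41554180e+00]), 'qvel': array([-2.92029856e-04, -8.10898410e-04,  1.30509168e-03,  1.37619878e-03,
       -8.22033246e-06, -5.69729924e-04]), 'joint_torque': array([ 4.65156816e-03, -6.38574886e+01,  3.85062861e+01,  1.00303171e-02,
       -6.09678887e-05,  2.02078120e-06]), 'eef_pos': array([ 182.31903024, -492.08118637,  230.84430508]), 'eef_rot': array([ 9.84312371e-01,  1.76433875e-01, -1.43095439e-05, -4.94429673e-04]), 'force': array([-0.42508029,  0.4404705 , -0.17826782]), 'wrist_torque': array([-0.0410737 , -0.0267218 ,  0.04864646]), 'grasp_force': 0.0, 'opening': 1.000664653329623}
{'vertical_fov': 69.84240107695312, 'cx': 325.01878347704775, 'cy': 245.47063542256763, 'position': array([ 253.67307805, -466.46868456,  373.49206365]), 'rotation': array([-0.1227871 ,  0.08568077, -0.5651801 ,  0.81126666])}
```

View pics/scene0.png

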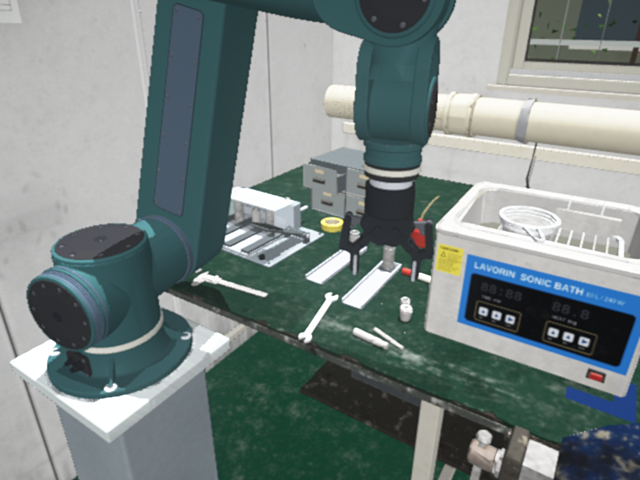

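View pics/top0.png

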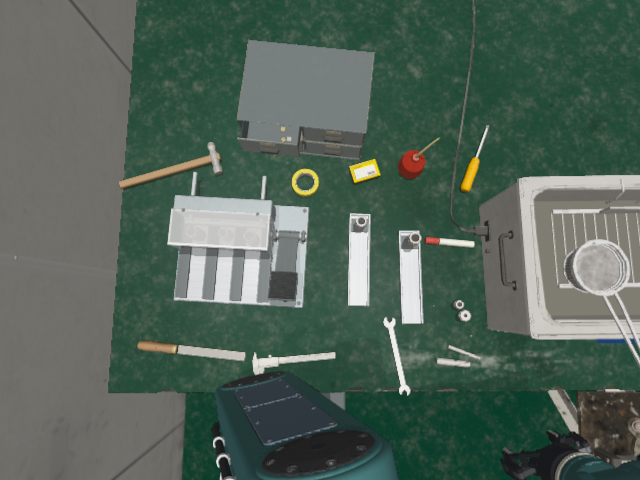

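The scene view shows the ejector on the left and the pedal on its right side. In the top view the pedal pad is at about (284,286), the tray masters at (361,222) and (411,238), the tape at (305,182) and the collets at (460,310). I'll enlarge the ejector and trays next.

```bash
cat > h.py <<'E'
import numpy as np, cv2
from workcell import bot
from scipy.spatial.transform import Rotation as R
def ray(ci,u,v):
    f=240/np.tan(np.radians(ci["vertical_fov"]/2))
    d=np.array([(u-ci["cx"])/f,-(v-ci["cy"])/f,-1.])
    return R.from_quat(ci["rotation"]).apply(d)
def atz(ci,u,v,z):
    r=ray(ci,u,v); p=ci["position"]; return p+r*(z-p[2])/r[2]
def atd(ci,u,v,d): return ci["position"]+ray(ci,u,v)*d
def cloud(ci,D):
    v,u=np.mgrid[:480,:640]; f=240/np.tan(np.radians(ci["vertical_fov"]/2))
    d=np.stack([(u-ci["cx"])/f,-(v-ci["cy"])/f,-np.ones(u.shape)],-1)*D[...,None]
    return R.from_quat(ci["rotation"]).apply(d.reshape(-1,3)).reshape(480,640,3)+ci["position"]
E
python3 - <<'E'
from h import *
p=cv2.imread("pics/top0.png");D=np.load("pics/top0.npy");ci=bot.camera_info("top")
cv2.imwrite("pics/topc.png",cv2.resize(p[185:335,160:480],None,fx=2.5,fy=2.5,interpolation=cv2.INTER_CUBIC))
C=cloud(ci,D)
for u,v in [(284,286),(284,275),(284,297),(225,290),(340,260),(330,330),(361,222),(359,260),(411,238),(411,277),(359,300),(305,176),(225,225),(225,204),(465,316),(340,180)]: print(u,v,C[v,u].round(1),D[v,u])
E
```

```text
284 286 [488.7  -0.8  98.2] 1042.4673
284 275 [515.7   0.9  85.1] 1059.2445
284 297 [462.5  -2.7 113.4] 1023.6422
225 290 [480.9 158.5  13.7] 1125.9622
340 260 [ 561.9 -137.8   -4.4] 1153.5858
330 330 [ 380.9 -112.1    0. ] 1123.6179
361 222 [ 661.9 -192.9    6.5] 1156.8021
359 260 [ 561.4 -187.3    3.1] 1145.8387
411 238 [ 618.4 -322.    16.1] 1140.357
411 277 [ 517.9 -322.6    1.2] 1140.7776
359 300 [ 457.6 -186.6    4.3] 1129.9346
305 176 [787.9 -43.2   2.2] 1179.9249
225 225 [633.6 143.  108.5] 1053.7607
225 204 [689.  148.8  92.2] 1077.7759
465 316 [ 419.1 -453.3   19.5] 1107.8145
340 180 [ 778.2 -137.6   -0.8] 1180.9238
```

View pics/topc.png

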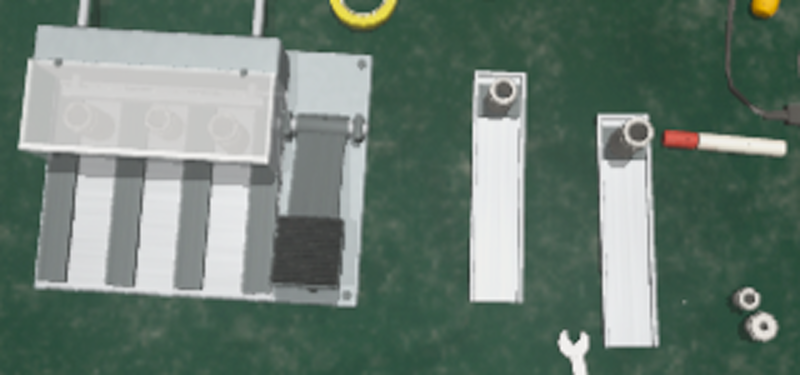

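The enlarged crop shows lanes (white) at crop x of about 92, 158 and 225, the pedal pad centred at (308,252), and tray masters with tops at (503,91) and (637,132). The right one looks taller. The marker lies close to the right tray.

```bash
python3 - <<'E'
from h import *
D=np.load("pics/top0.npy");ci=bot.camera_info("top");C=cloud(ci,D)
f=lambda u,v,z:atz(ci,u/2.5+160-.3,v/2.5+185-.3,z).round(1)
print("masters max z")
for (a,b,c,d) in [(350,372,210,232),(402,424,228,246)]:
    P=C[c:d,a:b].reshape(-1,3); Q=P[P[:,2]>45]; 
    t=Q[Q[:,2]>Q[:,2].max()-8]; print(Q[:,2].max(),np.percentile(Q[:,2],90) if len(Q) else 0,len(Q),t.mean(0))
# rails z=12 corners
print("trayL",[f(*p,12) for p in [(475,72),(526,73),(471,301),(522,301)]])
print("trayR",[f(*p,12) for p in [(598,115),(648,115),(606,346),(658,345)]])
print("base",[f(*p,14) for p in [(36,288),(357,305),(371,56)]])
print("ribs z22",[f(*p,22) for p in [(39,278),(68,280),(54,155),(78,157),(107,284),(136,285),(122,158),(145,160),(176,287),(204,288),(190,162),(211,164)]])
print("pad",[f(*p,z) for p,z in [((276,216),85),((343,219),85),((273,284),112),((341,288),112)]])
print("guard front roof",[f(*p,110) for p in [(19,149),(268,163)]])
P=C[240:310,262:310].reshape(-1,3);Q=P[(P[:,2]>70)&(P[:,2]<125)];print("pad cloud",len(Q),Q.mean(0),Q.min(0),Q.max(0))
E
```

```text
masters max z
68.68053045807937 66.3636605979435 83 [ 654.97351622 -186.96458899   64.77531935]
1144.8949957064451 86.54707662932772 148 [ 447.2322361   -96.09209019 1144.89499571]
trayL [array([ 683.5, -162.8,   12. ]), array([ 682.7, -216.5,   12. ]), array([ 444.5, -158. ,   12. ]), array([ 444.8, -210.2,   12. ])]
trayR [array([ 638.2, -291.5,   12. ]), array([ 638.5, -343.9,   12. ]), array([ 400. , -295.2,   12. ]), array([ 401.4, -348.1,   12. ])]
base [array([454.8, 288.1,  14. ]), array([439.7, -41.4,  14. ]), array([699.7, -52.9,  14. ])]
ribs z22 [array([464.9, 282.9,  22. ]), array([463. , 253.2,  22. ]), array([591.4, 274.2,  22. ]), array([589.5, 249.1,  22. ]), array([459.3, 213.2,  22. ]), array([458.4, 183.5,  22. ]), array([588.7, 203.5,  22. ]), array([586.7, 179.5,  22. ]), array([456.7, 142.7,  22. ]), array([455.8, 114.1,  22. ]), array([584.9, 132.8,  22. ]), array([583., 111.,  22.])]
pad [array([525. ,  34.7,  85. ]), array([522.4, -30.3,  85. ]), array([459.3,  32.7, 112. ]), array([456., -31., 112.])]
guard front roof [array([585.7, 278.9, 110. ]), array([573.6,  40.5, 110. ])]
pad cloud 974 [502.57163848   5.86488731  97.32116329] [455.62678699 -30.70742355  70.00242939] [601.52975228  53.20788826 116.95861349]
```

The left tray is short_row (master top about 65 mm, centre about (564,-187)). The right tray is long_row (top about 86 mm, centre about (520,-320)). The ejector origin is near (579.5,157) with yaw of about -0.048, and the pad is near (491,0,98). All of these agree with the stated sizes.

I'll turn the tool so its y lies along ejector x and its x along ejector y, then go above the pad.

step_arm:
  moves: "0 0 0 0 0 -0.093 -1;0 0 0 0 0 -0.093 -1;0 0 0 0 0 -0.093 -1;0 0 0 0 0 -0.093 -1;0 0 0 0 0 -0.093 -1;0 0 0 0 0 -0.093 -1;0 0 0 0 0 -0.093 -1;0 0 0 0 0 -0.093 -1;0.04 0.02 0 0 0 0 -1;0.07 0.04 0 0 0 0 -1"

```text
t: 1.1
eef_pos: [214.5, -439.3, 230.6]
eef_rot: [0.724, 0.689, 0.0, -0.0]
force: [0.8, -0.4, 0.1]
opening: 0.001
grasp_force: 0.0
```

step_arm:
  moves: "0.075 0.042 0 0 0 0 -1;0.075 0.042 0 0 0 0 -1;0.075 0.042 0 0 0 0 -1;0.075 0.042 0 0 0 0 -1;0.075 0.042 0 0 0 0 -1;0.075 0.042 0 0 0 0 -1;0.075 0.042 0 0 0 0 -1;0.075 0.042 0 0 0 0 -1;0.075 0.042 0 0 0 0 -1;0.075 0.042 0 0 0 0 -1"

```text
t: 2.1
eef_pos: [443.0, -72.3, 231.2]
eef_rot: [0.724, 0.69, -0.0, 0.0]
force: [-0.1, -0.8, 0.1]
opening: 0.003
grasp_force: 0.0
```

step_arm:
  moves: "0.06 0.035 0.03 0 0 0 -1;0.05 0.03 0.05 0 0 0 -1;0.01 0.004 0.06 0 0 0 -1;0 0 0.06 0 0 0 -1;0 0 0.03 0 0 0 -1;0 0 0 0 0 0 -1;0 0 0 0 0 0 -1"

```text
t: 2.8
eef_pos: [479.8, -15.9, 116.7]
eef_rot: [0.724, 0.69, -0.0, -0.0]
force: [0.5, -0.3, 0.6]
opening: -0.002
grasp_force: 0.0
```

step_arm:
  moves: "0.033 0.018 0 0 0 0 -1;0 0 0.01 0 0 0 -1;0 0 0.008 0 0 0 -1;0 0 0.005 0 0 0 -1;0 -0.001 0.004 0 0 0 -1;0 -0.002 0.004 0 0 0 -1;0 -0.002 0.004 0 0 0 -1;0 -0.002 0.005 0 0 0 -1"

```text
t: 3.6
eef_pos: [486.1, 0.2, 96.4]
eef_rot: [0.724, 0.69, 0.0, 0.0]
force: [-0.7, -0.8, 6.2]
opening: 0.003
grasp_force: 2.6
```

step_arm:
  moves: "0 -0.003 0.006 0 0 0 -1;0 -0.003 0.007 0 0 0 -1;0 -0.003 0.008 0 0 0 -1;0 -0.003 0.008 0 0 0 -1;0 -0.003 0.009 0 0 0 -1;0 -0.003 0.009 0 0 0 -1;0 -0.002 0.009 0 0 0 -1;0 -0.002 0.009 0 0 0 -1;0 -0.002 0.009 0 0 0 -1;0 -0.001 0.009 0 0 0 -1"

```text
t: 4.6
eef_pos: [472.9, 0.8, 54.8]
eef_rot: [0.724, 0.69, -0.0, -0.0]
force: [-5.8, -1.7, 10.8]
opening: 0.004
grasp_force: 5.2
```

step_arm:
  moves: "0 -0.001 0.009 0 0 0 -1;0 -0.001 0.008 0 0 0 -1;0 -0.001 0.007 0 0 0 -1;0 0 0.006 0 0 0 -1;0 0 0.004 0 0 0 -1"

```text
t: 5.1
eef_pos: [470.9, 0.9, 37.7]
eef_rot: [0.724, 0.69, -0.001, -0.0]
force: [-7.0, -1.5, 11.9]
opening: -0.0
grasp_force: 6.1
```

step_arm:
  moves: "0 0 0.003 0 0 0 -1;0 0 0.003 0 0 0 -1;0 0 0 0 0 0 -1"

```text
t: 5.4
eef_pos: [471.0, 0.9, 35.2]
eef_rot: [0.724, 0.69, -0.001, -0.0]
force: [-10.8, -0.9, 23.2]
opening: 0.0
grasp_force: 11.5
```

step_arm:
  moves: "0 0 0.002 0 0 0 -1;0 0 0 0 0 0 -1;0 0 0 0 0 0 -1;0 0 0 0 0 0 -1"

```text
t: 5.8
eef_pos: [471.0, 0.9, 34.6]
eef_rot: [0.724, 0.69, -0.001, -0.0]
force: [-13.0, -1.6, 32.0]
opening: -0.005
grasp_force: 16.2
```

```bash
python3 - <<'E'
from h import *
p,D=bot.grab_frame("top");np.save("pics/t1.npy",D)
cv2.imwrite("pics/t1.png",cv2.resize(p[185:335,160:320],None,fx=4,fy=4,interpolation=cv2.INTER_CUBIC))
E
```

```text
(no output)
```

View pics/t1.png

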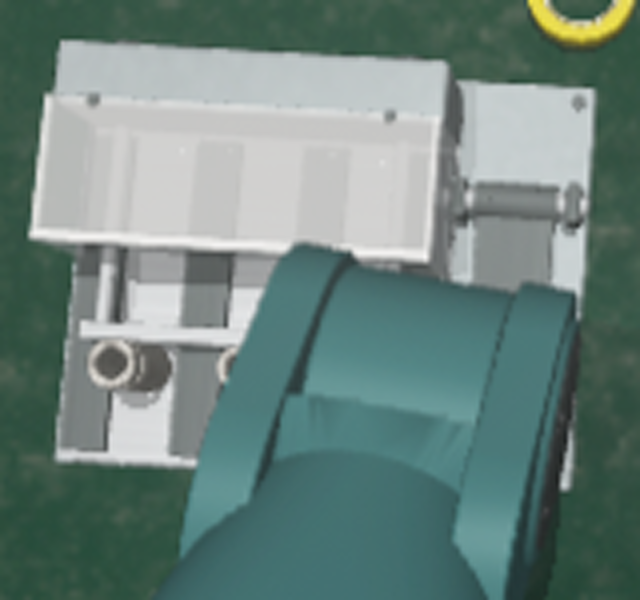

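The crop shows the pusher bar fully forward at row 333, with the left sleeve standing at (112,362) and the middle one just visible. The force is 32 N, so the pedal is on its stop. Now I'll let it rise slowly.

step_arm:
  moves: "0 0 -0.004 0 0 0 -1;0 0 -0.006 0 0 0 -1;0 0.001 -0.008 0 0 0 -1;0 0.001 -0.009 0 0 0 -1;0 0.001 -0.009 0 0 0 -1;0 0.002 -0.009 0 0 0 -1;0 0.002 -0.009 0 0 0 -1;0 0.002 -0.009 0 0 0 -1;0 0.002 -0.009 0 0 0 -1;0 0.003 -0.009 0 0 0 -1"

```text
t: 6.85
eef_pos: [478.9, 0.7, 74.5]
eef_rot: [0.724, 0.69, -0.0, -0.0]
force: [-2.1, -0.0, 4.3]
opening: 0.002
grasp_force: 1.8
```

step_arm:
  moves: "0 0.003 -0.009 0 0 0 -1;0 0.003 -0.009 0 0 0 -1;0 0.003 -0.009 0 0 0 -1;0 0.003 -0.009 0 0 0 -1;0 0.003 -0.009 0 0 0 -1;0 0.003 -0.009 0 0 0 -1;0 0 -0.03 0 0 0 -1;0 0 -0.05 0 0 0 0.3;0 0 -0.08 0 0 0 0.3;0 0 -0.06 0 0 0 0.3"

```text
t: 7.85
eef_pos: [487.8, 0.3, 213.2]
eef_rot: [0.724, 0.69, -0.0, -0.0]
force: [0.2, 0.2, -0.3]
opening: 0.511
grasp_force: 0.0
```

```bash
python3 - <<'E'
from h import *
ci=bot.camera_info("wrist");p,D=bot.grab_frame("wrist");np.save("pics/w1.npy",D);cv2.imwrite("pics/w1.png",p)
import pickle;pickle.dump(ci,open("pics/w1.pkl","wb"));print(ci, bot.get_state()["eef_pos"])
C=cloud(ci,D); P=C.reshape(-1,3)
o=np.array([579.5,157]);c,s=np.cos(-.048),np.sin(-.048)
E=np.c_[(P[:,:2]-o)@np.array([[c,-s],[s,c]]),P[:,2]]
for y in(-70,0,70):
    m=(abs(E[:,1]-y)<26)&(E[:,0]>-125)&(E[:,0]<-35)&(E[:,2]>35)&(E[:,2]<120)
    Q=P[m]; print(y,m.sum(), (np.percentile(Q[:,2],97), Q[Q[:,2]>np.percentile(Q[:,2],97)-6].mean(0), Q[Q[:,2]>np.percentile(Q[:,2],97)-6].min(0),Q[Q[:,2]>np.percentile(Q[:,2],97)-6].max(0)) if m.any() else "")
E
```

```text
{'vertical_fov': 69.84240107695312, 'cx': 325.01878347704775, 'cy': 245.47063542256763, 'position': array([491.81860704,  75.27914664, 355.80392179]), 'rotation': array([-0.14993132,  0.00370086, -0.02386109,  0.98840151])} [4.89205843e+02 1.21073220e-01 2.17125795e+02]
-70 1255 (np.float64(92.3446903610919), array([510.33552122,  97.19553462,  90.97649564]), array([495.67358039,  82.51403963,  86.37399368]), array([524.45159426, 111.36959451,  94.52378938]))
0 1399 (np.float64(71.50457607600032), array([513.43205038, 157.84304011,  70.02867097]), array([500.76704613, 147.79542815,  65.55340281]), array([526.91170071, 170.13106826,  72.78761615]))
70 0
```

View pics/w1.png

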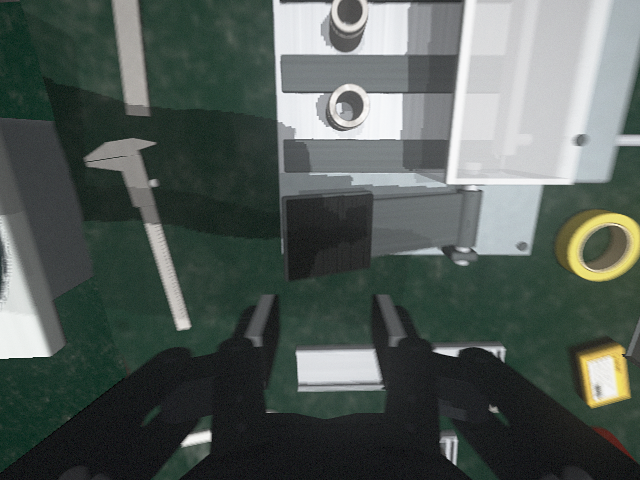

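The wrist view shows the right lane's sleeve ring at (348,107), measured as long with its top at 91 mm, centre (510,97). The middle lane's ring at (349,16) is the short one with its top at 71 mm. Both heights match the text. I'll grasp the right long sleeve.

step_arm:
  moves: "0.04 0.01 0 0 0 0 0.3;0.07 0.01 0 0 0 0 0.3;0.06 0.01 0 0 0 0 0.3;0.026 0.003 0.02 0 0 0 0.3;0 0 0.05 0 0 0 0.3;0 0 0.05 0 0 0 0.3;0 0 0.05 0 0 0 0.3;0 0 0.03 0 0 0 0.3;0 0 0 0 0 0 0.3"

```text
t: 8.8
eef_pos: [507.4, 96.9, 109.0]
eef_rot: [0.724, 0.69, -0.002, -0.001]
force: [-0.5, -0.9, 0.2]
opening: 0.649
grasp_force: 0.0
```

```bash
python3 - <<'E'
from h import *
import pickle
print(bot.get_state()["eef_pos"])
ci=bot.camera_info("wrist");p,D=bot.grab_frame("wrist");np.save("pics/w2.npy",D);cv2.imwrite("pics/w2.png",p)
pickle.dump(ci,open("pics/w2.pkl","wb"))
c1=pickle.load(open("pics/w1.pkl","rb"))
print(atz(c1,348,107,91),atz(c1,349,16,71))
C=cloud(ci,D); P=C.reshape(-1,3)
o=np.array([579.5,157]);c,s=np.cos(-.048),np.sin(-.048)
E=np.c_[(P[:,:2]-o)@np.array([[c,-s],[s,c]]),P[:,2]]
for y in(-70,0,70):
    m=(abs(E[:,1]-y)<26)&(E[:,0]>-125)&(E[:,0]<-35)&(E[:,2]>35)&(E[:,2]<98)
    Q=P[m]
    if m.sum()>50:
        t=np.percentile(Q[:,2],97);T=Q[Q[:,2]>t-5]; print(y,m.sum(),t,T.min(0),T.max(0),(T.min(0)+T.max(0))/2)
E
```

```text
[507.44846238  96.93218541 108.9890096 ]
[509.28103849  96.17960515  91.        ] [513.0506124  158.56781913  71.        ]
-70 3864 92.0341749839409 [495.90020286  82.2455954   87.0706317 ] [524.28911111 112.08632656  94.00110357] [510.09465698  97.16596098  90.53586763]
0 1571 71.7476314125215 [500.36049392 148.47740106  66.79106578] [526.27518648 174.57506067  72.65434937] [513.3178402  161.52623087  69.72270757]
70 2817 91.95028197661306 [502.27404061 218.69066957  86.96815858] [526.31412505 225.80960142  92.89980885] [514.29408283 222.2501355   89.93398372]
```

View pics/w2.png

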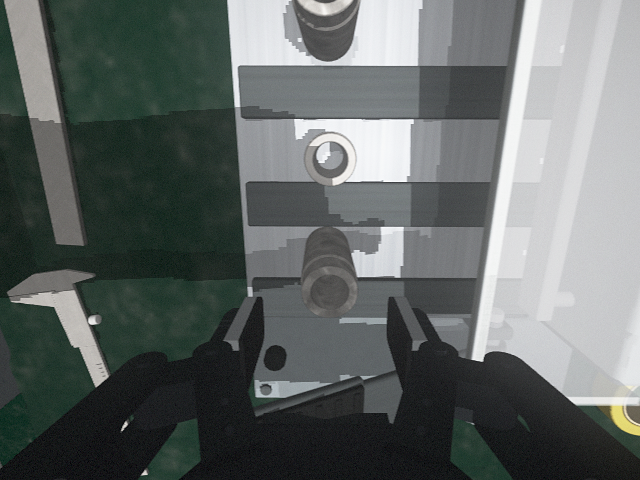

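The wrist view shows all three sleeves upright: the right long at (329,290), centred between the finger tips, the short at (330,158) and the left long at (327,5). Going down to grip.

step_arm:
  moves: "0 0.005 0.03 0 0 0 0.3;0 0 0.04 0 0 0 0.3;0 0 0.04 0 0 0 0.3;0 0 0.018 0 0 0 0.3;0 0 0 0 0 0 0.3;0 0 0 0 0 0 -1;0 0 0 0 0 0 -1;0 0 0 0 0 0 -1;0 0 0 0 0 0 -1;0 0 0 0 0 0 -1"

```text
t: 9.85
eef_pos: [512.2, 97.3, 48.5]
eef_rot: [0.724, 0.69, 0.001, 0.001]
force: [-2.1, -0.8, 7.4]
opening: 0.338
grasp_force: 58.7
```

step_arm:
  moves: "0 0 -0.01 0 0 0 -1;0 0 -0.03 0 0 0 -1;0 0 -0.05 0 0 0 -1;0 0 -0.06 0 0 0 -1;0 0 -0.05 0 0 0 -1;-0.02 0 -0.03 0 0 0 -1;-0.05 0.004 -0.01 0 0 0 -1;-0.08 0.006 0 0 0 0 -1;-0.08 0.006 0 0 0 0 -1;-0.08 0.006 0 0 0 0 -1"

```text
t: 10.85
eef_pos: [515.2, -59.5, 168.2]
eef_rot: [0.723, 0.69, 0.0, 0.0]
force: [0.2, -0.1, -1.6]
opening: 0.341
grasp_force: 59.5
```

step_arm:
  moves: "-0.08 0.006 0 0 0 0 -1;-0.08 0.006 0 0 0 0 -1;-0.08 0.006 0 0 0 0 -1;-0.08 0.006 0 0 0 0 -1;-0.08 0.006 0 0 0 0 -1;-0.06 0.002 0 0 0 0 -1;-0.04 0 0 0 0 0 -1;-0.02 0 0 0 0 0 -1;0 0 0 0 0 0 -1"

```text
t: 11.75
eef_pos: [518.9, -318.9, 167.4]
eef_rot: [0.724, 0.69, 0.0, -0.0]
force: [0.7, 0.3, -2.2]
opening: 0.335
grasp_force: 59.5
```

```bash
cat > tr.py <<'E'
from h import *
print(bot.get_state()["eef_pos"])
ci=bot.camera_info("wrist");p,D=bot.grab_frame("wrist");cv2.imwrite("pics/w3.png",p)
P=cloud(ci,D).reshape(-1,3);P=P[D.ravel()>0]
for y0 in(-320,-187):
  for x0 in range(410,650,30):
    m=(abs(P[:,0]-x0)<10)&(abs(P[:,1]-y0)<34)&(P[:,2]>8)&(P[:,2]<16)
    q=P[m,1]
    if m.sum()>20:
        a=q[q<y0];b=q[q>y0]; print(y0,x0,m.sum(),a.min() if len(a) else 0,a.max() if len(a) else 0,b.min() if len(b) else 0,b.max() if len(b) else 0)
E
python3 tr.py
```

```text
[ 518.89768133 -318.9107251   167.36574133]
-320 410 204 -347.2170949004131 -342.9684181212526 -297.5139428380527 -293.23926537031446
-320 440 231 -347.58044726275045 -342.28487101474605 -297.0705229971957 -292.8178862184384
-320 470 226 -346.45147306663023 -342.35370237277766 -296.7102686397873 -292.297709723613
-320 500 224 -346.26829478782827 -341.9474839421268 -296.40941810278963 -292.0139599666554
-320 530 222 -345.7433425438216 -341.2030773077516 -295.81212775477854 -291.52506527219
-320 560 229 -345.5098137330633 -340.97552537089234 -295.506247808391 -291.10664786937895
-320 590 437 -345.07101070456486 -320.07741302611055 -319.9893382105788 -290.5241810772068
-320 620 244 -344.50237892002286 -340.60414408396576 -307.8800738043753 -290.50102859936214
-187 440 53 -209.81209310946267 -205.91691085812934 -159.924053768687 -156.56940009031752
-187 470 333 -210.66248367304559 -206.27518777131672 -160.83287147060477 -156.0948786433481
-187 500 333 -211.2166873653169 -206.7888766618061 -161.46555645546215 -156.90503588320132
-187 530 336 -211.95819661084113 -207.61214605387804 -162.19647373344444 -157.64913484249396
-187 560 336 -212.74680562286687 -208.3094194658042 -162.96689118564512 -158.30674669644117
-187 590 341 -213.4204108550203 -209.12929071939038 -163.64635033684962 -158.77330166150068
-187 620 344 -214.09061068871074 -209.71712654529153 -164.60837267626385 -159.5430439941601
```

View pics/w3.png

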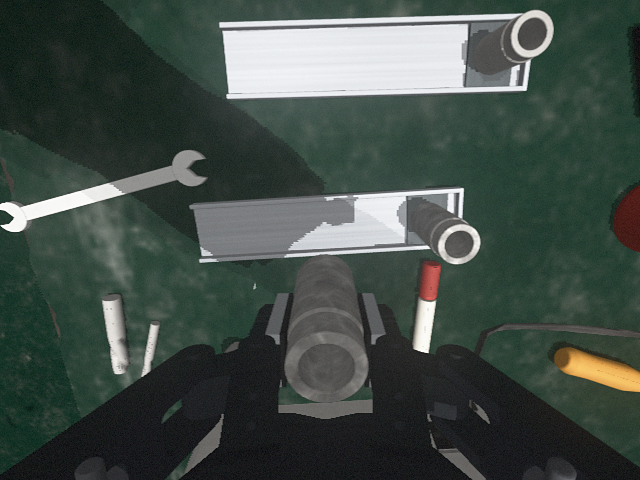

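The wrist view shows the held sleeve upright between the pads. The long tray has its master at (455,243) and the short tray lies above it. The channel mid-line at x=519 is y=-318.9, which is where the TCP is. Lowering.

step_arm:
  moves: "0 0 0.02 0 0 0 -1;0 0 0.05 0 0 0 -1;0 0 0.06 0 0 0 -1;0 0 0.05 0 0 0 -1;0 0 0.03 0 0 0 -1;0 0 0.02 0 0 0 -1;0 0 0.01 0 0 0 -1;0 0 0 0 0 0 -1"

```text
t: 12.6
eef_pos: [519.0, -318.0, 47.1]
eef_rot: [0.723, 0.69, 0.0, -0.0]
force: [0.3, -0.5, -1.7]
opening: 0.336
grasp_force: 59.4
```

step_arm:
  moves: "0 0 0.004 0 0 0 -1;0 0 0.003 0 0 0 -1;0 0 0 0 0 0 -1"

```text
t: 12.9
eef_pos: [519.1, -318.7, 44.0]
eef_rot: [0.724, 0.69, 0.0, 0.0]
force: [0.2, 0.2, -1.5]
opening: 0.333
grasp_force: 59.4
```

step_arm:
  moves: "0 0 0.004 0 0 0 -1;0 0 0.003 0 0 0 -1;0 0 0.002 0 0 0 -1;0 0 0 0 0 0 -1"

```text
t: 13.3
eef_pos: [518.9, -318.5, 39.1]
eef_rot: [0.724, 0.69, -0.0, -0.0]
force: [-0.1, -0.2, -2.0]
opening: 0.336
grasp_force: 59.4
```

step_arm:
  moves: "0 0 0.002 0 0 0 -1;0 0 0.002 0 0 0 -1;0 0 0 0 0 0 -1"

```text
t: 13.6
eef_pos: [519.1, -318.7, 38.5]
eef_rot: [0.724, 0.69, -0.0, 0.001]
force: [-3.6, 3.9, 15.8]
opening: 0.335
grasp_force: 62.0
```

step_arm:
  moves: "0 0 -0.001 0 0 0 -0.3;0 0 0 0 0 0 -0.2;0 0 0 0 0 0 0;0 0 0 0 0 0 0.3;0 0 0 0 0 0 0.3;0 0 -0.02 0 0 0 0.3;0 0 -0.05 0 0 0 0.3;0 0 -0.08 0 0 0 0.3;0.02 0 -0.07 0 0 0 0.3;0.05 0 -0.03 0 0 0 0.3"

```text
t: 14.6
eef_pos: [521.5, -285.1, 166.6]
eef_rot: [0.724, 0.69, 0.0, 0.002]
force: [1.0, 0.4, -0.9]
opening: 0.651
grasp_force: 0.0
```

step_arm:
  moves: "0.08 -0.004 0 0 0 0 0.3;0.08 -0.004 0 0 0 0 0.3;0.08 -0.004 0 0 0 0 0.3;0.08 -0.004 0 0 0 0 0.3;0.08 -0.004 0 0 0 0 0.3;0.08 -0.004 0 0 0 0 0.3;0.08 -0.004 0 0 0 0 0.3;0.08 -0.004 0 0 0 0 0.3;0.08 -0.004 0 0 0 0 0.3;0.07 -0.004 0 0 0 0 0.3"

```text
t: 15.6
eef_pos: [519.1, 113.8, 163.6]
eef_rot: [0.723, 0.69, 0.0, 0.0]
force: [-0.2, -1.2, -0.1]
opening: 0.651
grasp_force: 0.0
```

step_arm:
  moves: "0.05 -0.008 0 0 0 0 0.3;0.03 -0.008 0 0 0 0 0.3;0.013 0 0 0 0 0 0.3;0 0 0 0 0 0 0.3"

```text
t: 16.0
eef_pos: [513.7, 158.8, 163.0]
eef_rot: [0.723, 0.69, 0.0, 0.0]
force: [0.2, -0.1, 0.5]
opening: 0.651
grasp_force: 0.0
```

```bash
cat > lk.py <<'E'
from h import *
print(bot.get_state()["eef_pos"])
def rep(P,reg):
  for n,x,y,dx,dy in reg:
    m=(abs(P[:,0]-x)<dx)&(abs(P[:,1]-y)<dy)&(P[:,2]>35)&(P[:,2]<96); Q=P[m]
    if m.sum()>30:
        t=np.percentile(Q[:,2],97);T=Q[Q[:,2]>t-4]; c,r=cv2.minEnclosingCircle(T[:,:2].astype(np.float32)); print(n,m.sum(),t.round(1),len(T),np.round(c,1),round(r,1))
for cam in("wrist","top"):
  ci=bot.camera_info(cam);p,D=bot.grab_frame(cam);P=cloud(ci,D).reshape(-1,3)[D.ravel()>0]
  print(cam);rep(P,[("short",513,160,30,26),("left",514,231,30,26),("placed1",519,-319,28,26),("placed2",434,-320,28,26),("shortplaced",560,-186,28,26)])
E
python3 lk.py
```

```text
[513.67932901 158.79725229 163.0284027 ]
wrist
short 1302 71.6 618 [513.3 161.8] 13.4
left 1441 92.2 1085 [514.5 233.6] 14.5
top
short 119 73.4 38 [513.1 161.1] 13.0
placed1 146 83.9 53 [ 519.6 -318.8] 14.6
```

step_arm:
  moves: "0.006 0 0.03 0 0 0 0.3;0 0 0.06 0 0 0 0.3;0 0 0.07 0 0 0 0.3;0 0 0.06 0 0 0 0.3;0 0 0.03 0 0 0 0.3;0 0 0.008 0 0 0 0.3;0 0 0 0 0 0 -1;0 0 0 0 0 0 -1;0 0 0 0 0 0 -1;0 0 0 0 0 0 -1"

```text
t: 17.1
eef_pos: [514.5, 161.7, 34.9]
eef_rot: [0.724, 0.69, 0.001, 0.001]
force: [-0.4, -1.9, 7.2]
opening: 0.309
grasp_force: 59.9
```

step_arm:
  moves: "0 0 -0.01 0 0 0 -1;0 0 -0.04 0 0 0 -1;0 0 -0.07 0 0 0 -1;0 0 -0.07 0 0 0 -1;0 0 -0.05 0 0 0 -1;-0.03 0 -0.03 0 0 0 -1;-0.06 0.008 0 0 0 0 -1;-0.08 0.01 0 0 0 0 -1;-0.08 0.01 0 0 0 0 -1;-0.08 0.01 0 0 0 0 -1"

```text
t: 18.1
eef_pos: [524.6, -5.3, 169.4]
eef_rot: [0.723, 0.69, 0.0, 0.0]
force: [0.6, -0.0, -2.0]
opening: 0.303
grasp_force: 59.4
```

step_arm:
  moves: "-0.08 0.01 0 0 0 0 -1;-0.08 0.01 0 0 0 0 -1;-0.08 0.01 0 0 0 0 -1;-0.06 0.01 0 0 0 0 -1;-0.04 0.006 0 0 0 0 -1;-0.02 0 0 0 0 0 -1;0 0 0 0 0 0 -1;0 0 0 0 0 0 -1"

```text
t: 18.9
eef_pos: [539.1, -184.0, 168.9]
eef_rot: [0.724, 0.69, 0.0, -0.0]
force: [-0.4, -0.2, -1.8]
opening: 0.305
grasp_force: 59.4
```

Adjust y by 1 mm and lower from 169 to about 30, then feel for the floor.

step_arm:
  moves: "-0.002 0 0.03 0 0 0 -1;0 0 0.06 0 0 0 -1;0 0 0.07 0 0 0 -1;0 0 0.06 0 0 0 -1;0 0 0.03 0 0 0 -1;0 0 0.015 0 0 0 -1;0 0 0.007 0 0 0 -1;0 0 0.004 0 0 0 -1;0 0 0 0 0 0 -1"

```text
t: 19.8
eef_pos: [539.7, -185.8, 31.4]
eef_rot: [0.724, 0.69, 0.0, 0.0]
force: [-0.2, -0.5, -2.0]
opening: 0.309
grasp_force: 59.4
```

step_arm:
  moves: "0 0 0.003 0 0 0 -1;0 0 0.003 0 0 0 -1;0 0 0 0 0 0 -1"

```text
t: 20.1
eef_pos: [539.3, -185.9, 27.8]
eef_rot: [0.724, 0.69, 0.0, 0.0]
force: [0.0, 1.2, -2.0]
opening: 0.308
grasp_force: 59.4
```

step_arm:
  moves: "0 0 0.003 0 0 0 -1;0 0 0.002 0 0 0 -1;0 0 0.002 0 0 0 -1;0 0 0 0 0 0 -1"

```text
t: 20.5
eef_pos: [539.3, -185.9, 24.9]
eef_rot: [0.724, 0.69, 0.0, 0.0]
force: [-4.4, 1.4, 9.7]
opening: 0.304
grasp_force: 60.8
```

step_arm:
  moves: "0 0 0 0 0 0 -0.35;0 0 0 0 0 0 -0.2;0 0 0 0 0 0 0;0 0 0 0 0 0 0.3;0 0 0 0 0 0 0.3;0 0 -0.03 0 0 0 0.3;0 0 -0.07 0 0 0 0.3;0 0 -0.08 0 0 0 0.3;0.02 0 -0.07 0 0 0 0.3;0.05 -0.005 -0.03 0 0 0 0.3"

```text
t: 21.5
eef_pos: [539.6, -152.0, 167.4]
eef_rot: [0.724, 0.69, 0.001, 0.002]
force: [0.1, 0.9, -0.0]
opening: 0.655
grasp_force: 0.0
```

step_arm:
  moves: "0.08 -0.01 0 0 0 0 0.3;0.08 -0.01 0 0 0 0 0.3;0.08 -0.01 0 0 0 0 0.3;0.08 -0.01 0 0 0 0 0.3;0.08 -0.01 0 0 0 0 0.3;0.08 -0.01 0 0 0 0 0.3;0.08 -0.01 0 0 0 0 0.3;0.08 -0.01 0 0 0 0 0.3;0.07 -0.005 0 0 0 0 0.3;0.04 0 0 0 0 0 0.3"

```text
t: 22.5
eef_pos: [513.1, 228.3, 164.3]
eef_rot: [0.723, 0.691, 0.0, -0.0]
force: [-0.4, -1.1, -0.1]
opening: 0.649
grasp_force: 0.0
```

step_arm:
  moves: "0.016 0 0 0 0 0 0.3;0 0 0 0 0 0 0.3;0 0 0 0 0 0 0.3"

```text
t: 22.8
eef_pos: [514.2, 233.0, 164.2]
eef_rot: [0.724, 0.69, -0.0, 0.0]
force: [0.4, -0.7, 0.1]
opening: 0.647
grasp_force: 0.0
```

```bash
python3 lk.py
```

```text
[514.15798715 233.03798704 164.2055812 ]
wrist
left 2133 92.0 861 [514.1 233.7] 14.9
top
left 204 93.8 49 [514.5 233. ] 14.7
placed1 152 84.6 43 [ 519.6 -318.2] 14.3
shortplaced 50 63.3 25 [ 539.1 -185.6] 13.0
```

Everything checks: short placed at (539,-186) with top 63, and the TCP centred over the left sleeve. Descending to 47.

step_arm:
  moves: "0.001 0 0.03 0 0 0 0.3;0 0 0.06 0 0 0 0.3;0 0 0.07 0 0 0 0.3;0 0 0.05 0 0 0 0.3;0 0 0.02 0 0 0 0.3;0 0 0.004 0 0 0 0.3;0 0 0 0 0 0 -1;0 0 0 0 0 0 -1;0 0 0 0 0 0 -1;0 0 0 0 0 0 -1"

```text
t: 23.9
eef_pos: [515.0, 234.4, 48.7]
eef_rot: [0.724, 0.69, 0.001, 0.001]
force: [-1.0, -0.6, 7.3]
opening: 0.341
grasp_force: 59.5
```

step_arm:
  moves: "0 0 -0.01 0 0 0 -1;0 0 -0.04 0 0 0 -1;0 0 -0.07 0 0 0 -1;0 0 -0.07 0 0 0 -1;0 0 -0.05 0 0 0 -1;-0.02 0 -0.01 0 0 0 -1;-0.05 -0.005 0 0 0 0 -1;-0.08 -0.008 0 0 0 0 -1;-0.08 -0.008 0 0 0 0 -1;-0.08 -0.008 0 0 0 0 -1"

```text
t: 24.9
eef_pos: [491.3, 78.5, 171.7]
eef_rot: [0.723, 0.69, -0.0, -0.0]
force: [0.7, -0.7, -2.2]
opening: 0.336
grasp_force: 59.6
```

step_arm:
  moves: "-0.08 -0.008 0 0 0 0 -1;-0.08 -0.008 0 0 0 0 -1;-0.08 -0.008 0 0 0 0 -1;-0.08 -0.008 0 0 0 0 -1;-0.08 -0.008 0 0 0 0 -1;-0.08 -0.008 0 0 0 0 -1;-0.08 -0.008 0 0 0 0 -1;-0.08 -0.008 0 0 0 0 -1;-0.08 -0.008 0 0 0 0 -1;-0.05 -0.008 0 0 0 0 -1"

```text
t: 25.9
eef_pos: [432.9, -305.0, 171.5]
eef_rot: [0.724, 0.69, -0.0, -0.0]
force: [0.8, -0.2, -1.6]
opening: 0.337
grasp_force: 59.6
```

step_arm:
  moves: "-0.03 0 0 0 0 0 -1;-0.006 0 0 0 0 0 -1;0 0 0 0 0 0 -1;0 0 0 0 0 0 -1"

```text
t: 26.3
eef_pos: [433.4, -319.4, 172.2]
eef_rot: [0.723, 0.691, 0.0, -0.0]
force: [1.1, 0.4, -1.4]
opening: 0.342
grasp_force: 59.6
```

step_arm:
  moves: "-0.001 0 0.03 0 0 0 -1;0 0 0.06 0 0 0 -1;0 0 0.06 0 0 0 -1;0 0 0.05 0 0 0 -1;0 0 0.03 0 0 0 -1;0 0 0.015 0 0 0 -1;0 0 0.008 0 0 0 -1;0 0 0.004 0 0 0 -1;0 0 0.003 0 0 0 -1;0 0 0 0 0 0 -1"

```text
t: 27.3
eef_pos: [433.5, -321.1, 42.7]
eef_rot: [0.724, 0.69, 0.0, 0.0]
force: [0.9, 0.4, -1.3]
opening: 0.338
grasp_force: 59.6
```

step_arm:
  moves: "0 0 0.003 0 0 0 -1;0 0 0 0 0 0 -1"

```text
t: 27.5
eef_pos: [433.3, -321.1, 40.9]
eef_rot: [0.724, 0.69, 0.0, 0.0]
force: [-0.2, -0.5, -1.9]
opening: 0.342
grasp_force: 59.6
```

step_arm:
  moves: "0 0 0.003 0 0 0 -1;0 0 0.002 0 0 0 -1;0 0 0.001 0 0 0 -1;0 0 0 0 0 0 -1"

```text
t: 27.9
eef_pos: [433.4, -321.3, 38.7]
eef_rot: [0.724, 0.69, -0.0, 0.001]
force: [-3.9, 2.3, 15.1]
opening: 0.339
grasp_force: 61.7
```

step_arm:
  moves: "0 0 -0.001 0 0 0 -0.3;0 0 0 0 0 0 -0.2;0 0 0 0 0 0 0;0 0 0 0 0 0 0.3;0 0 0 0 0 0 0.3;0 0 -0.03 0 0 0 0.3;0 0 -0.07 0 0 0 0.3;0 0 -0.08 0 0 0 0.3;0 0 -0.09 0 0 0 0.3;0.04 0 -0.06 0 0 0 0.3"

```text
t: 28.9
eef_pos: [434.6, -302.5, 206.0]
eef_rot: [0.724, 0.69, -0.0, 0.001]
force: [0.1, 0.3, -0.1]
opening: 0.645
grasp_force: 0.0
```

step_arm:
  moves: "0.07 -0.01 0 0 0 0 0.3;0.07 -0.01 0 0 0 0 0.3;0.07 -0.01 0 0 0 0 0.3;0.07 -0.01 0 0 0 0 0.3;0.07 -0.01 0 0 0 0 0.3;0.07 -0.01 0 0 0 0 0.3;0.07 -0.01 0 0 0 0 0.3;0.04 0 0 0 0 0 0.3;0 0 0 0 0 0 0.3;0 0 0 0 0 0 0.3"

```text
t: 29.9
eef_pos: [411.8, -34.5, 203.3]
eef_rot: [0.723, 0.691, 0.0, 0.0]
force: [0.6, -0.3, 0.3]
opening: 0.65
grasp_force: 0.0
```

```bash
python3 lk.py; python3 - <<'E'
from h import *
p,D=bot.grab_frame("top");ci=bot.camera_info("top")
cv2.imwrite("pics/t2.png",cv2.resize(p[185:345,240:500],None,fx=3,fy=3,interpolation=cv2.INTER_CUBIC))
C=cloud(ci,D);print(C[286,284],D[286,284])
E
```

```text
[411.84827934 -34.53858563 203.34678505]
wrist
shortplaced 87 52.0 33 [ 545.5 -175.3] 6.7
top
placed1 149 83.9 47 [ 519.1 -317.8] 13.7
placed2 144 84.4 43 [ 432.3 -321.2] 14.4
shortplaced 50 64.0 22 [ 540.7 -185.1] 12.5
[488.4241691   -1.455189   105.10023628] 1035.5887
```

View pics/t2.png

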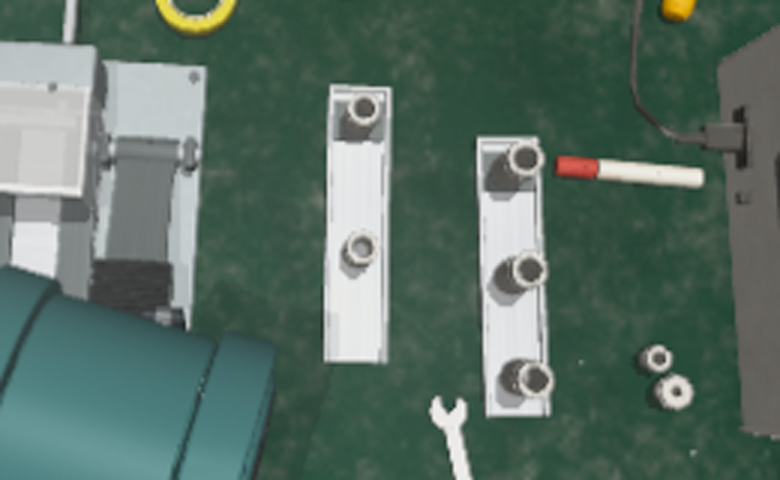

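The crop shows both long sleeves upright in the right tray with the long master, at (528,270) and (533,380). The short one stands in the left tray at (360,248), the marker and collets are where they were, and the pedal is up.

```bash
python3 -c "
from workcell import bot
print(bot.close_job())"
```

```text
the job is handed in; nothing more can be done
None
```

I handed the job in at about 30 s of the 69 s allowed: both long sleeves stand upright in the long tray, the short one is in the short tray, and the pedal is up. The last top-camera check confirmed this, but the hand-in returned no verdict.

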